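# Push the card reader out through the counter rail

### The job

The customer wants to pay: push the round black contactless reader through the narrow gap between the two middle brass posts of the low counter rail, until all of it lies just beyond the rail on the customer's side, in front of the gap and no more than about 10 cm past it. Slide it flat along the counter with the fingertips: do not pick it up or lift it, and leave everything else standing where it is.

Things in the scene. Friction and masses are not known exactly. Their poses are not given: they have to be found in the camera images.
- reader_puck: Contactless card reader: a flat round black puck, 61 mm across (radius 30.3), 20 mm high, about 70 g, loose on the robot's side of the rail. Origin: centre of its underside. It slides on the counter with ordinary friction and stops when no longer pushed; being round, its yaw does not matter.
- rail: Low wooden counter rail fixed to the counter: two wings (16 mm thick, 34 high), each with a round brass post (24 across, 46 high) at both ends; the customer's side is the far side. Origin: on the counter, midway between the two middle posts. x points through the gap to the customer, y along the rail; post centres at x = 0, y = +-45 and +-185 mm.
- gap (a point): Middle of the gap between the two middle brass posts, at counter height; the gap is 66 mm wide in the clear. Same axes as rail.
- lid_stack: Bystander, loose, not to be disturbed: stack of black cup lids, a ribbed black cylinder 69 across and 39 high (taller than the reader, on the robot's side of the rail, near its right wing). Origin: near the centre of its underside.
- sugar_caddy: Bystander, loose, not to be disturbed: white porcelain caddy with sugar sachets, 74x77x60 mm; on the customer's side of the rail, beside its right wing. Origin: near the centre of its underside.
- tumbler: Bystander, loose, not to be disturbed: clear drinking glass, 67 mm across, 105 high; at the right. Origin: near the centre of its underside.
- tamper: Bystander, loose, not to be disturbed: coffee tamper, steel foot 58 across and walnut handle, 94 high; at the right. Origin: near the centre of its underside.
- espresso_cup: Bystander, loose, not to be disturbed: white espresso cup with an ear, 78x99x55 mm; at the left. Origin: near the centre of its underside.
- barcode_scanner: Bystander, loose, not to be disturbed: black barcode scanner on a foot, 130x100x218 mm; at the left edge. Origin: near the centre of its underside.

How it is judged:
By the outcome, as a careful person would: the job done as asked, in the order asked, and still so for the second after the job is handed in, with the robot touching nothing.
It also fails if it takes over 51 s, if anything falls off the work surface, if the arm or the gripper's body presses on something with over 40 N, if the wrist force passes 120 N, or if a joint passes its speed limit or range.

### The arm

A 6-joint arm with a two-finger parallel gripper is mounted at the origin on a cart in front of the work surface, level with it; the furniture and walls round the work are solid. World frame = base frame: x ahead of the robot, y to its left, z up, the work surface at z = 0. Lengths are in m, angles in rad, forces in N, time in s.
With the tool pointing down it reaches from about 0.25 to 0.725 m from the base axis. Payload 9.7 kg.
Tool frame: the origin (TCP) lies midway between the tips of the shut fingers; the grasp point (between the pads) lies 19 mm behind it (robot.grasp_offset is the distance from the TCP to the grasp point, in m); z points along the fingers, y is the line along which they close (so a half turn about z gives the same grasp; the last joint's range is limited). The gripper opens to 85 mm and grips with 20 to 120 N. Pads are 22 mm wide; open, the fingers measure 114 mm over their backs; the gripper's body (76 mm by 85 mm) begins 54 mm behind the grasp point. The pads swing forward as they close: fully open they stand 13 mm farther back than shut.
Start: joints at [-1.26, 0.087, 0.176, 1.66, 0, 1.571], TCP at [0.168, -0.524, 0.231] pointing down, gripper open.
Joint ranges: [-3.13, 3.13], [-0.85, 1.81], [-1.15, 1.24], [-2.2, 2.28], [-1.44, 1.52], [-3.14, 3.14]. Speed limits (rad/s): [2.22, 2.22, 2.57, 3.14, 3.14, 3.14].

### API

Orientations are given as a 3x3 rotation matrix whose columns are the frame's x, y, z axes.
In Python, from cell import robot, camera, ticket gives the robot as it stands. The module is installed in compiled form; this text tells all that it offers.
- The arm moves only by the shell command python3 -m handwheel 'ROWS' [OPENING] [FORCE]. ROWS is JSON, a list of rows, each a list of 2 entries, a list of its own where there are three numbers: the shift along the tool's x, y, z in units of 30 mm (1.0 is 30 mm), then the turn about the tool's z in units of 8 degrees (1.0 is 8 degrees). A call has exactly 10 rows; each row shifts and turns the commanded pose from where the row before left it, along the tool's axes as they then stand; what a row does not reach is not made up. A row lasts 1/8 s, in which the tool goes at most 62.5 mm and 10.7 degrees, less where a joint would pass 70% of its speed; a pose out of reach is approached as far as the arm can. A call is refused whole if a number of a shift passes 1 or a number of a turn 1, either way. A call with a gripper value outside its range is refused whole. OPENING is the finger opening in mm, from 0 to 85.4, set as the call begins (- or left out, the last holds). The fingers move at their own pace and stop on an object; FORCE is the grip in N (left out, the last holds). Time passes only in rows, so rows that do not move let the fingers close, or fill a call up. It gives the time, the measured TCP pose, the force, the opening and the grip force at its end, in the units of the state.
- robot.get_state(): the state, without advancing time (a new reading comes with each control period).
- camera(name): name is "scene" or "top" or "wrist"; returns a dict with "image" (400x640x3 uint8, red, green, blue), "intrinsics" (3x3 intrinsics, pixels), "R" (3x3) and "t" (3): a world point X has camera coordinates R X + t; the wrist camera has in their place "T_tool_cam" (4x4, takes a point from camera to tool coordinates, whose origin is the TCP and whose axes are the flange's). Camera axes: x right, y down, z forward; pixel columns grow to the right and rows downward; lengths in m; the calibration is good to about 2 mm. A picture is of the moment at which its call begins: read the wrist's pose just before it. There is no depth.
- ticket.job_done(): hands the job in; it is judged then, once.
The state is a dict: "t": time; "joints": joint angles; "qd": joint speeds; "tau": joint torques, N m; "tcp_pos": TCP position; "ee_rot": TCP orientation; "ft_force": force on the tool from outside, world axes, zero at the start; "ft_torque": the same for the moment, N m; "opening": opening from 0.0 (shut) to 1.0 (fully open); "finger_force": force on a finger pad.
Only numpy, scipy, OpenCV 4.12 (cv2) and the standard library are available. Lean on these libraries where they do the work, as an engineer would, in place of code of your own. Each camera call takes 0.05 s, during which the arm holds its last target. There are 200 camera calls.

## Working session

There is one attempt and no reset: what is moved stays moved. The work goes in short steps, Python scripts to look and compute and a shell command to move; the robot and the scene stay as the last step left them, time stands still between calls to the robot, and variables do not carry over. Pictures are saved under pics/ and viewed, at most 10 in all, crops included, and the job is handed in when it is done.

```bash
mkdir -p pics; python3 - <<'E'
from cell import robot,camera
import cv2,pickle
s=robot.get_state();print(s['t'],s['tcp_pos'],s['ee_rot'],s['opening'])
for n in('top','scene'):
    c=camera(n);cv2.imwrite(f'pics/{n}0.png',c['image'][:,:,::-1]);pickle.dump(c,open(n+'.pkl','wb'));print(c['intrinsics'],c['R'],c['t'])
E
```

```text
0.0 [ 0.16813262 -0.52342877  0.230588  ] [[ 9.52080918e-01  3.05845980e-01 -4.03590570e-04]
 [ 3.05846246e-01 -9.52080077e-01  1.26501179e-03]
 [ 2.64823054e-06 -1.32783025e-03 -9.99999118e-01]] 1.0013011594150198
[[449.00169439   0.         325.2496195 ]
 [  0.         449.00169439 199.47281163]
 [  0.           0.           1.        ]] [[ 0.01338588 -0.99982337  0.01319243]
 [-0.99400001 -0.014738   -0.10838257]
 [ 0.10855785 -0.01166248 -0.99402172]] [-0.0494023   0.58636028  1.29080475]
[[451.22680492   0.         323.69628092]
 [  0.         451.22680492 201.03981806]
 [  0.           0.           1.        ]] [[-0.91418624 -0.4052449   0.00633095]
 [-0.27496053  0.60865218 -0.74427094]
 [ 0.29775866 -0.68214302 -0.6678478 ]] [0.5124372  0.2065945  1.16912445]
```

View pics/top0.png

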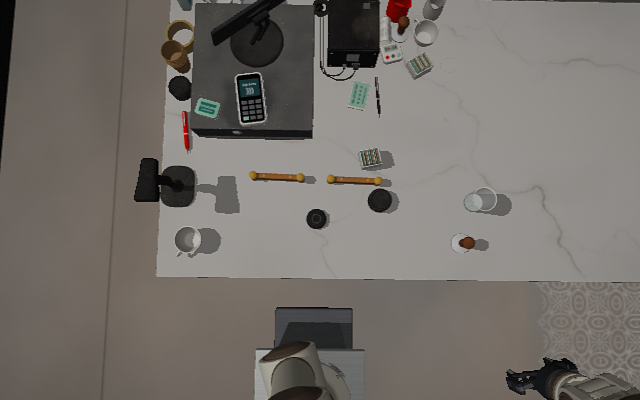

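View pics/scene0.png

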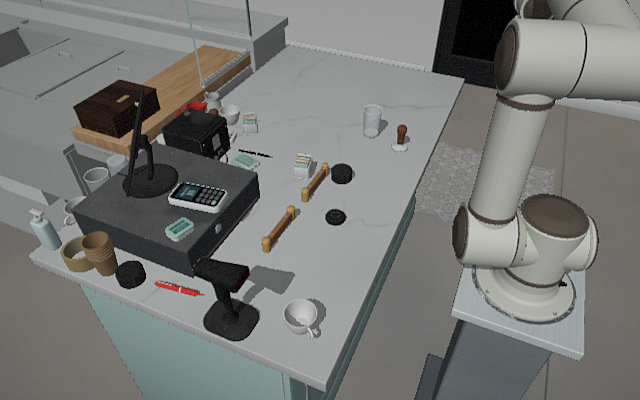

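The top view shows the reader at (316,218), posts near (254,176), (302,178), (331,179) and (378,181), the lid stack at (380,200), and the sugar caddy at (370,157). I'll enlarge this area for precision.

```bash
cat >h.py <<'E'
import numpy as np,pickle
def ray(c,u,v,z):
    K,R,t=c['intrinsics'],c['R'],c['t']
    d=R.T@np.linalg.inv(K)@[u,v,1];o=-R.T@t
    return o+d*(z-o[2])/d[2]
E
python3 - <<'E'
from h import *;import cv2
c=pickle.load(open('top.pkl','rb'))
for n,u,v,z in(('p1',254,176,.046),('p2',302,178,.046),('p3',331,179,.046),('p4',378,181,.046),('puck',316,218,.02),('lid',380,200,.039),('caddy',370,157,.06),('till',310,136,0)):print(n,ray(c,u,v,z).round(4))
cv2.imwrite('pics/crop.png',cv2.resize(c['image'][140:240,240:400,::-1],None,fx=5,fy=5,interpolation=cv2.INTER_CUBIC))
E
```

```text
p1 [0.6515 0.1684 0.046 ]
p2 [0.6477 0.028  0.046 ]
p3 [ 0.6461 -0.057   0.046 ]
p4 [ 0.6423 -0.195   0.046 ]
puck [ 0.5328 -0.0146  0.02  ]
lid [ 0.5871 -0.2018  0.039 ]
caddy [ 0.7106 -0.1697  0.06  ]
till [0.7855 0.0078 0.    ]
```

View pics/crop.png

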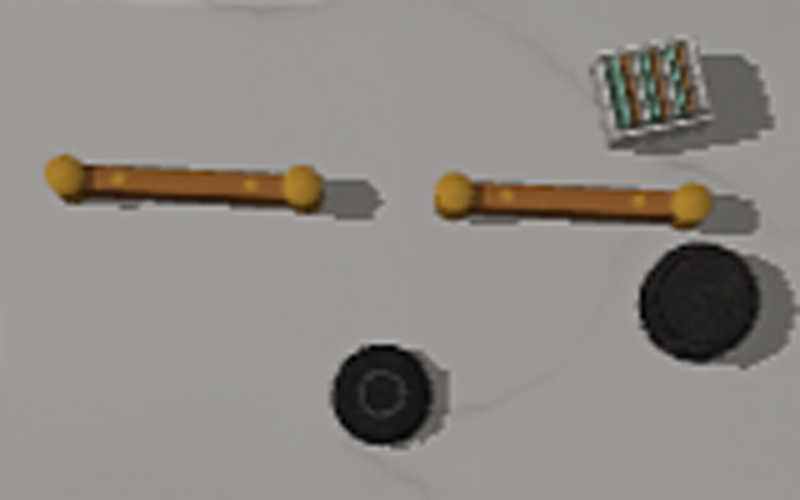

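The posts come out 85–140 mm apart with good collinearity. Gap centre is about (0.647, -0.0135), rail yaw about -1.45°, and the puck is about (0.531, -0.0155). I'll turn the tool to the rail's yaw and go behind the puck at height, with the fingers about 25 mm apart to make a two-point push.

```bash
python3 -m handwheel '[[[0,0,0],0.8],[[0,0,0],0.8],[[0,0,0],0.8],[[0.55,-1,0],0],[[0.55,-1,0],0],[[0.55,-1,0],0],[[0.55,-1,0],0],[[0.55,-1,0],0],[[0.55,-1,0],0],[[0.55,-1,0],0]]' 25 20
python3 -m handwheel '[[[0.55,-1,0],0],[[0.55,-1,0],0],[[0.55,-1,0],0],[[0.55,-1,0],0],[[0.55,-1,0],0],[[0.55,-1,0],0],[[0.55,-1,0],0],[[0.55,-1,0],0],[[0.55,-1,0],0],[[0.55,-1,0],0]]'
python3 - <<'E'
from cell import robot;s=robot.get_state();print(s['t'],s['tcp_pos'],s['ee_rot'].round(4) if hasattr(s['ee_rot'],'round') else s['ee_rot'],s['opening'])
E
```

```text
t: 1.35
tcp_pos: [0.2891, -0.3154, 0.231]
ee_rot: [[1.0, -0.024, -0.0], [-0.024, -1.0, 0.0], [-0.0, -0.0, -1.0]]
ft_force: [0.6, -0.4, -0.1]
opening: 0.292
finger_force: 0.0
t: 2.6
tcp_pos: [0.4613, -0.0195, 0.231]
ee_rot: [[1.0, -0.024, -0.0], [-0.024, -1.0, -0.0], [-0.0, 0.0, -1.0]]
ft_force: [0.4, -0.2, 0.7]
opening: 0.295
finger_force: 0.0
2.6 [ 0.46133376 -0.01952993  0.23098733] [[ 9.997e-01 -2.420e-02 -5.000e-04]
 [-2.420e-02 -9.997e-01 -0.000e+00]
 [-5.000e-04  0.000e+00 -1.000e+00]] 0.2947449999453784
```

```bash
python3 - <<'E'
from cell import robot,camera
import cv2,pickle
s=robot.get_state();c=camera('wrist');pickle.dump((s,c),open('w1.pkl','wb'));cv2.imwrite('pics/w1.png',c['image'][:,:,::-1]);print(c['T_tool_cam'])
E
```

```text
[[ 4.87086395e-04 -9.60523710e-01 -2.78197710e-01  7.05413642e-02]
 [ 9.99999847e-01  3.95304406e-04  3.86009884e-04  2.29891808e-04]
 [-2.60798865e-04 -2.78197856e-01  9.60523756e-01 -1.43016979e-01]
 [ 0.00000000e+00  0.00000000e+00  0.00000000e+00  1.00000000e+00]]
```

View pics/w1.png

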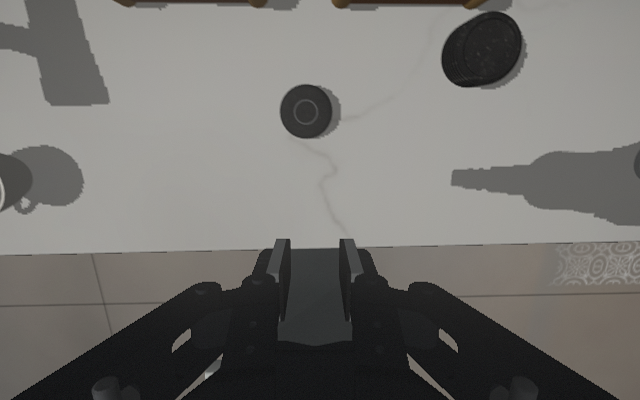

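The wrist view shows the reader's top centre at (306,112), the middle posts' near edges at about (258,5) and (341,5) and the fingers centred at about u=315.

```bash
cat >>h.py <<'E'
def wray(s,c,u,v,z):
    T=c['T_tool_cam'];E=np.array(s['ee_rot']);o=E@T[:3,3]+s['tcp_pos'];d=E@T[:3,:3]@np.linalg.inv(c['intrinsics'])@[u,v,1]
    return o+d*(z-o[2])/d[2]
E
python3 - <<'E'
from h import *;import cv2
s,c=pickle.load(open('w1.pkl','rb'))
print('puck',wray(s,c,306,112,.02).round(4))
for u in(258,341):print(wray(s,c,u,5,0).round(4),wray(s,c,u,5,.02).round(4))
for u,v in((315,240),(285,240),(345,240)):print('finger at tcp z',wray(s,c,u,v,.231).round(4))
t=pickle.load(open('top.pkl','rb'))
for u,v,z in((252.6,174.8,.046),(300,177,.046),(330.6,178.4,.046),(377.8,180.6,.046),(316,218.2,.02)):print(ray(t,u,v,z).round(4))
cv2.imwrite('pics/w1c.png',cv2.resize(c['image'][0:140,220:380,::-1],None,fx=4,fy=4,interpolation=cv2.INTER_CUBIC))
E
```

```text
puck [ 0.5323 -0.0121  0.02  ]
[0.6448 0.0369 0.    ] [0.6388 0.0338 0.02  ]
[ 0.6427 -0.053   0.    ] [ 0.6368 -0.0513  0.02  ]
finger at tcp z [ 0.4692 -0.0203  0.231 ]
finger at tcp z [ 0.4696 -0.005   0.231 ]
finger at tcp z [ 0.4689 -0.0356  0.231 ]
[0.655  0.1726 0.046 ]
[0.6506 0.0339 0.046 ]
[ 0.6479 -0.0558  0.046 ]
[ 0.6435 -0.1944  0.046 ]
[ 0.5322 -0.0146  0.02  ]
```

View pics/w1c.png

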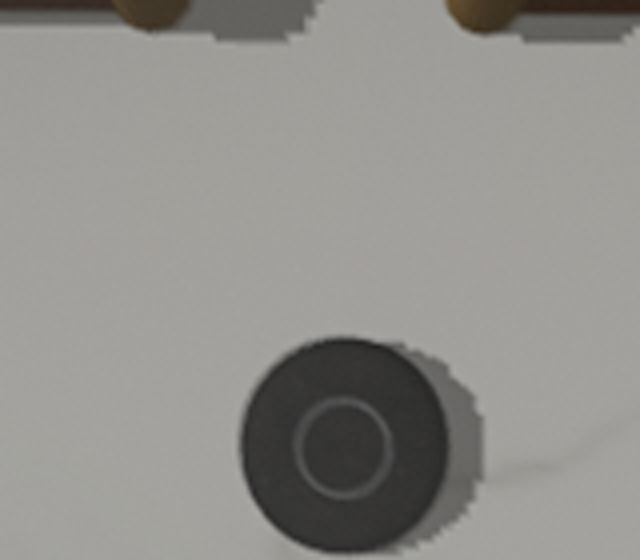

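Wrist and top views agree: the puck is about 3.5 mm right of the gap in world y, with its rear edge at x≈0.501. Now I'll descend behind it.

```bash
python3 -m handwheel '[[[0,-0.22,1],0.05],[[0,0,1],0],[[0,0,1],0],[[0,0,1],0],[[0,0,1],0],[[0,0,1],0],[[0,0,1],0],[[0,0,0.3],0],[[0,0,0.2],0],[[0,0,0],0]]'
python3 - <<'E'
from cell import robot,camera
import cv2,pickle
s=robot.get_state();c=camera('wrist');pickle.dump((s,c),open('w2.pkl','wb'));cv2.imwrite('pics/w2.png',c['image'][:,:,::-1])
E
```

```text
t: 3.9
tcp_pos: [0.4615, -0.0144, 0.0069]
ee_rot: [[1.0, -0.031, 0.001], [-0.031, -1.0, 0.0], [0.001, -0.0, -1.0]]
ft_force: [0.5, 0.4, -0.0]
opening: 0.295
finger_force: 0.0
```

View pics/w2.png

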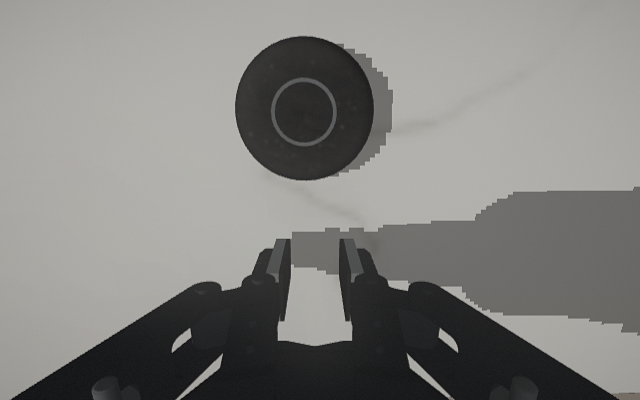

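Reader's centre is at (304,111), 138 px wide. The fingertips' inner edges are at u≈291 and 339, with the tips at row 238. Next I'll get the lateral offset.

```bash
python3 - <<'E'
from h import *
s,c=pickle.load(open('w2.pkl','rb'));E=np.array(s['ee_rot']);print(c['intrinsics'][0])
for n,u,v,z in(('puck',304,109,.02),('back',304,181,.02),('mid',315,238,.01),('li',291,238,.01),('ri',339,238,.01)):
    p=wray(s,c,u,v,z);print(n,p.round(4),(E.T@(p-s['tcp_pos'])*1000).round(1))
E
```

```text
[302.99330008   0.         314.43043247]
puck [ 0.5334 -0.0126  0.02  ] [ 71.9  -4.  -13.1]
back [ 0.5032 -0.0114  0.02  ] [ 41.6  -4.3 -13.1]
mid [ 0.4718 -0.0153  0.01  ] [10.4  0.6 -3.1]
li [ 0.4722 -0.0034  0.01  ] [ 10.3 -11.4  -3.1]
ri [ 0.4715 -0.0273  0.01  ] [10.4 12.5 -3.1]
```

```bash
python3 -m handwheel '[[[0.3,-0.15,0.05],0],[[0.5,0,0],0],[[0.3,0,0],0],[[0.33,-0.04,0],0],[[0.33,-0.04,0],0],[[0.33,-0.04,0],0],[[0.33,-0.04,0],0],[[0.33,-0.04,0],0],[[0.33,-0.04,0],0],[[0,0,0],0]]'
python3 - <<'E'
from cell import robot,camera
import cv2,pickle
s=robot.get_state();c=camera('wrist');pickle.dump((s,c),open('w3.pkl','wb'));cv2.imwrite('pics/w3.png',c['image'][:,:,::-1])
E
```

```text
t: 5.2
tcp_pos: [0.5543, -0.0112, 0.0047]
ee_rot: [[1.0, -0.022, 0.0], [-0.022, -1.0, 0.005], [0.0, -0.005, -1.0]]
ft_force: [-0.5, 0.0, -0.9]
opening: 0.29
finger_force: 0.0
```

View pics/w3.png

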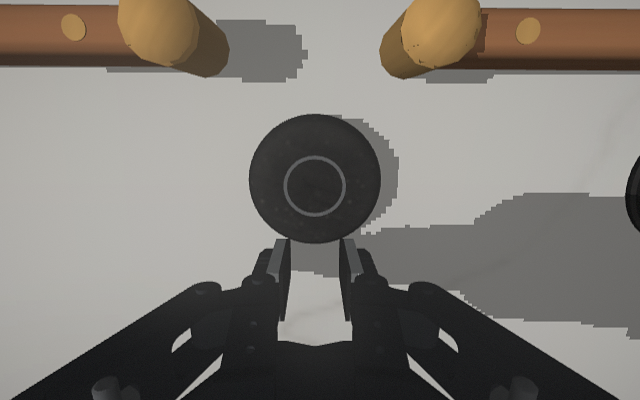

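The reader's centre is at (315,179), seated on the fingers. The posts' base near-points are about (207,77) and (402,79), with inner edges at u≈229 and 379.

```bash
python3 - <<'E'
from h import *
s,c=pickle.load(open('w3.pkl','rb'));E=np.array(s['ee_rot'])
for n,u,v,z in(('puck',315,178.5,.02),('Lbase',207,77,0),('Rbase',402,79,0),('Lin',229,65,0),('Rin',379,67,0),('Ltop',162,22,.046),('Rtop',442,22,.046)):
    p=wray(s,c,u,v,z);print(n,p.round(4),(E.T@(p-s['tcp_pos'])*1000).round(1))
E
```

```text
puck [ 0.5975 -0.0127  0.02  ] [ 43.2   0.5 -15.3]
Lbase [0.6413 0.0355 0.    ] [ 86.  -48.6   5. ]
Rbase [ 0.6385 -0.0531  0.    ] [85.1 40.   4.5]
Lin [0.6461 0.025  0.    ] [ 91.  -38.2   4.9]
Rin [ 0.6438 -0.0425  0.    ] [90.2 29.3  4.6]
Ltop [0.6518 0.0319 0.046 ] [ 96.5 -45.4 -41.1]
Rtop [ 0.6499 -0.0518  0.046 ] [ 96.4  38.3 -41.5]
```

```bash
python3 -m handwheel '[[[0.2,-0.04,0],0.08],[[0.2,-0.04,0],0],[[0.2,-0.04,0],0],[[0.2,-0.04,0],0],[[0.15,-0.01,0],0],[[0,0,0],0],[[0,0,0],0],[[0,0,0],0],[[0,0,0],0],[[0,0,0],0]]'
python3 - <<'E'
from cell import robot,camera
import cv2,pickle
s=robot.get_state();c=camera('wrist');pickle.dump((s,c),open('w4.pkl','wb'));cv2.imwrite('pics/w4.png',c['image'][:,:,::-1])
E
```

```text
t: 6.5
tcp_pos: [0.5821, -0.0121, 0.0049]
ee_rot: [[1.0, -0.025, 0.0], [-0.025, -1.0, 0.009], [-0.0, -0.009, -1.0]]
ft_force: [-0.1, -0.1, 0.7]
opening: 0.292
finger_force: 0.0
```

View pics/w4.png

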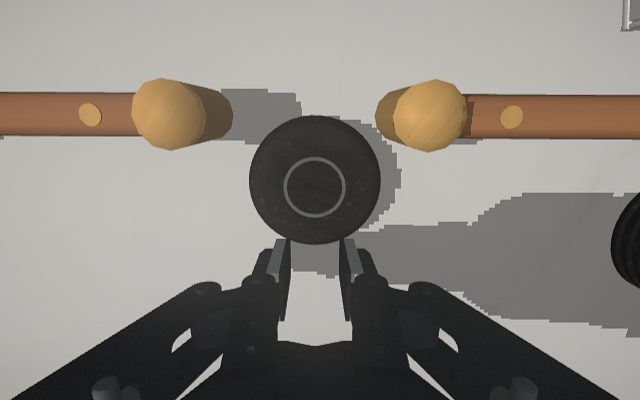

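The reader at (315,180) is still right of the gap (inner base edges at u≈233 and 375, mid 304). The lateral steps came out short, so I'll command more sideways travel with little forward motion.

```bash
python3 -m handwheel '[[[0.05,-0.1,0],0],[[0.05,-0.1,0],0],[[0.05,0,0],0],[[0.05,0,0],0],[[0,0,0],0],[[0,0,0],0],[[0,0,0],0],[[0,0,0],0],[[0,0,0],0],[[0,0,0],0]]'
python3 - <<'E'
from h import *
from cell import robot,camera
import cv2
s,c=pickle.load(open('w4.pkl','rb'));E=np.array(s['ee_rot']);print(E.round(4))
for n,u,v,z in(('puck',315,179.5,.02),('Lin',233,116,0),('Rin',375,116,0),('Ltop',169,114,.046),('Rtop',430,116,.046)):
    p=wray(s,c,u,v,z);print(n,p.round(4),(E.T@(p-s['tcp_pos'])*1000).round(1))
s=robot.get_state();print(s['joints'],s['tau'])
E
```

```text
t: 7.8
tcp_pos: [0.5882, -0.009, 0.0049]
ee_rot: [[1.0, -0.02, 0.0], [-0.02, -1.0, 0.011], [-0.0, -0.011, -1.0]]
ft_force: [-0.3, 0.1, 0.6]
opening: 0.295
finger_force: 0.0
[[ 9.997e-01 -2.480e-02  2.000e-04]
 [-2.480e-02 -9.997e-01  8.900e-03]
 [-0.000e+00 -8.900e-03 -1.000e+00]]
puck [ 0.6248 -0.0138  0.02  ] [ 42.7   0.5 -15.1]
Lin [0.6519 0.0243 0.    ] [ 68.9 -38.1   5.2]
Rin [ 0.6503 -0.0425  0.    ] [68.9 28.7  4.6]
Ltop [0.6533 0.0328 0.046 ] [ 70.  -47.  -40.7]
Rtop [ 0.6506 -0.0518  0.046 ] [ 69.4  37.6 -41.5]
[-0.02054941  0.20763458 -0.12815962  1.23506152  0.01093925  3.14133363] [-1.82221222e-03 -5.85260010e+01  4.54108500e+01  2.47039658e-03
  3.57195921e-02  3.84832560e-06]
```

Joint 6 sits at its limit (3.1413), which is what blocked the leftward motion. A small counter-turn (about 2.4°) frees it and also swings the puck left onto the gap axis.

```bash
python3 -m handwheel '[[[0.06,0,0],-0.1],[[0.06,0,0],-0.1],[[0.06,0,0],-0.1],[[0.05,0,0],0],[[0,0,0],0],[[0,0,0],0],[[0,0,0],0],[[0,0,0],0],[[0,0,0],0],[[0,0,0],0]]'
python3 - <<'E'
from cell import robot,camera
import cv2,pickle
s=robot.get_state();print(s['joints'][5]);c=camera('wrist');pickle.dump((s,c),open('w5.pkl','wb'));cv2.imwrite('pics/w5.png',c['image'][:,:,::-1])
E
```

```text
t: 9.05
tcp_pos: [0.5951, -0.009, 0.0049]
ee_rot: [[1.0, 0.022, 0.0], [0.022, -1.0, 0.011], [0.0, -0.011, -1.0]]
ft_force: [0.3, 0.6, 0.5]
opening: 0.295
finger_force: 0.0
3.0996407818120897
```

View pics/w5.png

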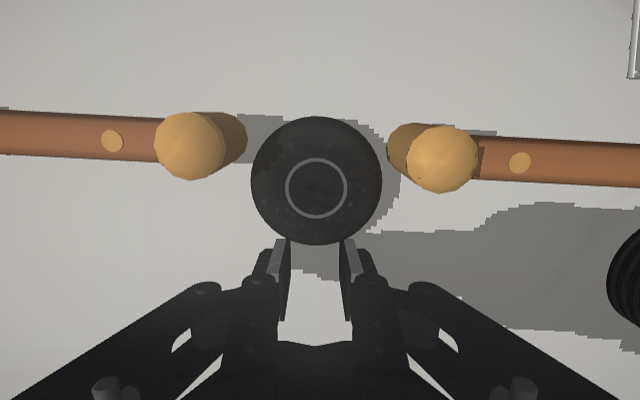

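The reader's centre is at (316.5,181), with inner base edges at about (248,137) and (387,147), mid 317.5. It's nearly centred now. I'll compute the remaining offset.

```bash
python3 - <<'E'
from h import *
s,c=pickle.load(open('w5.pkl','rb'));E=np.array(s['ee_rot'])
for n,u,v,z in(('puck',316.5,180.5,.02),('Lin',247.5,137,0),('Rin',387,147,0),('Ltop',190,145,.046),('Rtop',442,158,.046)):
    p=wray(s,c,u,v,z);print(n,p.round(4),(E.T@(p-s['tcp_pos'])*1000).round(1))
E
```

```text
puck [ 0.6374 -0.0094  0.02  ] [ 42.3   1.2 -15.1]
Lin [0.6536 0.0243 0.    ] [ 59.1 -31.9   5.3]
Rin [ 0.6504 -0.043   0.    ] [54.5 35.3  4.5]
Ltop [0.6542 0.0332 0.046 ] [ 60.  -41.3 -40.6]
Rtop [ 0.6519 -0.0512  0.046 ] [ 55.9  43.  -41.6]
```

```bash
python3 -m handwheel '[[[0.12,0.003,0],0],[[0.12,0.003,0],0],[[0.12,0.003,0],0],[[0.12,0.003,0],0],[[0.12,0.006,0],0],[[0.12,0.006,0],0],[[0.12,0.006,0],0],[[0.12,0.006,0],0],[[0,0,0],0],[[0,0,0],0]]'
cat >m.py <<'E'
from h import *
from cell import robot,camera
import cv2
s=robot.get_state();c=camera('wrist');E=np.array(s['ee_rot']);print(s['joints'][5])
g=cv2.cvtColor(c['image'],cv2.COLOR_RGB2GRAY);g[245:]=255
m=((g<85)*255).astype('uint8');m[:, :150]=0;m[:,480:]=0
h=cv2.HoughCircles(cv2.medianBlur(g,5),cv2.HOUGH_GRADIENT,1,300,param1=80,param2=12,minRadius=60,maxRadius=70)
print(h)
if h is not None:
    u,v=h[0,0,:2];p=wray(s,c,u,v,.02);print(p.round(4),(E.T@(p-s['tcp_pos'])*1000).round(1))
cv2.imwrite('pics/last.png',c['image'][:,:,::-1])
E
python3 m.py
```

```text
t: 10.35
tcp_pos: [0.6239, -0.0095, 0.0049]
ee_rot: [[1.0, 0.022, 0.0], [0.022, -1.0, 0.011], [0.0, -0.011, -1.0]]
ft_force: [0.6, -0.0, 0.5]
opening: 0.292
finger_force: 0.0
3.0998850169939716
[[[314.5 180.5  64.9]]]
[ 0.6662 -0.009   0.02  ] [ 42.3   0.3 -15.1]
```

Through the narrowest point with no contact force. I'll finish the push.

```bash
python3 -m handwheel '[[[0.16,0.008,0],0],[[0.16,0.008,0],0],[[0.16,0.008,0],0],[[0.16,0.008,0],0],[[0.16,0.008,0],0],[[0.16,0.008,0],0],[[0.16,0.008,0],0],[[0.16,0.008,0],0],[[0,0,0],0],[[0,0,0],0]]'
python3 m.py
```

```text
t: 11.65
tcp_pos: [0.6623, -0.0106, 0.0048]
ee_rot: [[1.0, 0.022, -0.0], [0.022, -1.0, 0.011], [0.0, -0.011, -1.0]]
ft_force: [-0.8, 0.7, 0.1]
opening: 0.29
finger_force: 0.0
3.0993885771295044
[[[315.5 180.5  66. ]]]
[ 0.7046 -0.0106  0.02  ] [ 42.3   0.7 -15.2]
```

The puck centre is 52 mm past the rail line, so its near edge clears the posts by about 10 mm. Now I'll back out and rise, then do a final check.

```bash
python3 -m handwheel '[[[-0.3,-0.012,0],0],[[-0.5,-0.02,0],0],[[-0.7,-0.03,0],0],[[-0.7,-0.03,0],0],[[-0.7,-0.03,0],0],[[-0.6,0,-0.3],0],[[0,0,-1],0],[[0,0,-1],0],[[0,0,-1],0],[[0,0,-1],0]]'
python3 -m handwheel '[[[-0.5,0,-1],0],[[-1,0,-0.6],0],[[-1,0,0],0],[[-1,0,0],0],[[-0.5,0,0],0],[[0,0,0],0],[[0,0,0],0],[[0,0,0],0],[[0,0,0],0],[[0,0,0],0]]'
python3 - <<'E'
from h import *
from cell import camera
import cv2
c=camera('top');o=pickle.load(open('top.pkl','rb'))['image']
d=cv2.absdiff(c['image'],o).max(2);print('changed px bystanders:',[(n,int((d[a:b,e:f]>40).sum())) for n,a,b,e,f in(('lid',185,215,362,396),('caddy',145,170,355,395),('glass+tamper',185,255,445,520),('cup+scanner',155,260,130,245))])
im=c['image'][90:250,220:420,::-1];cv2.imwrite('pics/fin.png',cv2.resize(im,None,fx=3.7,fy=3.7,interpolation=cv2.INTER_CUBIC))
E
```

```text
t: 12.95
tcp_pos: [0.5566, -0.0106, 0.135]
ee_rot: [[1.0, 0.022, 0.0], [0.022, -1.0, 0.011], [0.001, -0.011, -1.0]]
ft_force: [0.7, 1.0, 0.7]
opening: 0.29
finger_force: 0.0
t: 14.2
tcp_pos: [0.4375, -0.0137, 0.1816]
ee_rot: [[1.0, 0.022, -0.0], [0.022, -1.0, 0.011], [-0.0, -0.011, -1.0]]
ft_force: [-0.4, -0.0, -0.5]
opening: 0.294
finger_force: 0.0
changed px bystanders: [('lid', 0), ('caddy', 0), ('glass+tamper', 488), ('cup+scanner', 0)]
```

View pics/fin.png

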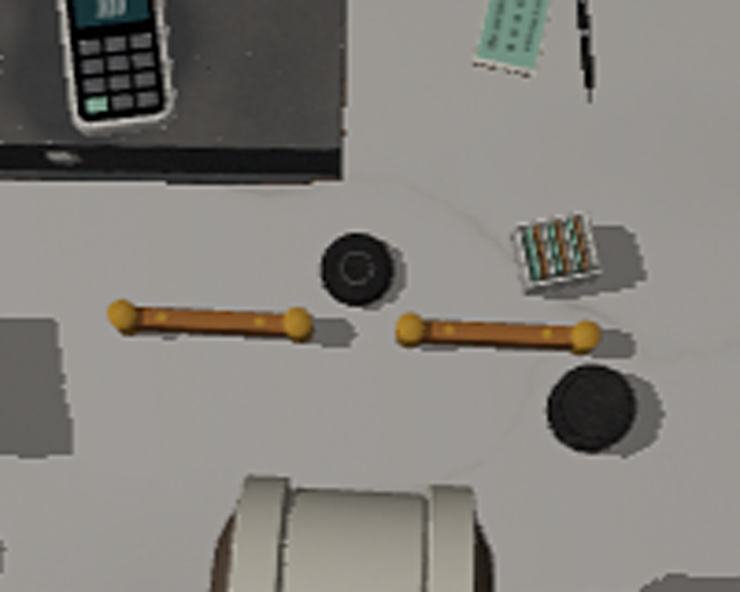

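The reader at crop (357,268) lies wholly beyond the posts, in front of the gap. The glass and tamper pixel change looks like arm shadow, so I'll check that numerically.

```bash
python3 - <<'E'
from h import *
from cell import camera
import cv2
n=camera('top')['image'];o=pickle.load(open('top.pkl','rb'))['image']
d=cv2.absdiff(n,o).max(2)>40
y,x=np.nonzero(d[185:255,445:520]);print(x.min()+445,x.max()+445,y.min()+185,y.max()+185)
for nm,a,b,e,f in(('glass',186,214,462,498),('tamper',233,252,450,478)):
    print(nm,int(d[a:b,e:f].sum()),cv2.minMaxLoc(cv2.matchTemplate(n[a-8:b+8,e-8:f+8],o[a:b,e:f],cv2.TM_CCOEFF_NORMED))[1::2])
E
```

```text
445 512 242 254
glass 0 (0.9996116757392883, (8, 8))
tamper 135 (0.8743036389350891, (8, 8))
```

Zero shift for both, so only the arm's shadow changed. I'm handing the job in.

```bash
python3 -c "
from cell import ticket;print(ticket.job_done())"
```

```text
the job is handed in; nothing more can be done
None
```

The reader was slid flat through the gap and now lies wholly on the customer's side, its centre about 5 cm past the rail line; the other items show no movement in the top view, and the job was handed in at about 14 s.

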